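# Teapot on its warmer, lid held open for the tea

## Robot

A 6-joint arm with a two-finger parallel gripper is mounted at the origin on a cart in front of the work surface, level with it; the furniture and walls round the work are solid. World frame = base frame: x ahead of the robot, y to its left, z up, the work surface at z = 0. Lengths are in m, angles in rad, forces in N, time in s.
With the tool pointing down it reaches from about 0.225 to 0.875 m from the base axis. Payload 3.4 kg.
Tool frame: the origin (TCP) lies at the very end of the fingers, on their centre line; the grasp point (between the pads) lies 19 mm behind it (grip_depth is the distance from the TCP to the grasp point, in m); x points along the fingers, z is the direction in which the jaws open and shut, and the axes are right-handed (so a half turn about x gives the same grasp; the last joint's range is limited). The gripper opens to 85 mm and grips with 20 to 120 N. Pads are 22 mm wide; open, the fingers measure 114 mm over their backs; the gripper's body (76 mm by 85 mm) begins 54 mm behind the grasp point. The pads swing forward as they close: fully open they stand 13 mm farther back than shut.
Start: joints at [-1.294, 0.276, 1.505, -0, 1.361, -0.121], TCP at [0.223, -0.53, 0.231] pointing down, gripper open.
Joint ranges: [-2.89, 2.89], [-0.75, 2.08], [0.22, 2.7], [-1.18, 4.32], [0.11, 2.71], [-2.7, 2.7]. Speed limits (rad/s): [2.57, 2.57, 3.14, 3.14, 3.14, 3.14].

## Interface

Orientations are given as a unit quaternion [w, x, y, z].
In Python, from rig import get_state, get_image, sign_off, grip_depth gives the robot as it stands. The module is installed in compiled form; this text tells all that it offers.
- The arm moves only by the tool arm_command, never from a script. Its argument "series" is a list of rows, each an object with "dp": the shift along the tool's x, y, z scaled (see below), a list of three; "angular": the turn, a rotation vector about the tool's x, y, z scaled (see below), a list of three; "gripper": the finger opening in mm, from 0 to 85.4. A call has exactly 8 rows; each row shifts and turns the pose as measured when the row begins, along the tool's axes as they then stand; what a row does not reach is not made up. The controller multiplies each number of a shift by 0.12 m and each number of a turn by 90 degrees. A row lasts 1/8 s, in which the tool goes at most 62.5 mm and 10.7 degrees, less where a joint would pass 70% of its speed; a pose out of reach is approached as far as the arm can. A call with a number of a shift or a turn outside -1 to 1 is refused whole. A call with a gripper value outside its range is refused whole. The fingers move at their own pace and stop on an object; "grip_force" is the grip in N (left out, the last holds). Time passes only in rows, so rows that do not move let the fingers close, or fill a call up. It gives the time, the measured TCP pose, the force and the opening at its end, in the units of the state.
- get_state(): the state, without advancing time (a new reading comes with each control period).
- get_image(name): name is "scene" or "top" or "wrist"; returns a dict with "image" (480x640x3 uint8, blue, green, red), "depth" (480x640 float32, m along the optical axis (not along the pixel's ray), 0 where there is no reading), "mtx" (3x3 intrinsics, pixels), "view" (4x4, takes a point from world to camera coordinates); the wrist camera has in their place "mount" (4x4, takes a point from camera to tool coordinates, whose origin is the TCP and whose axes are the tool frame's). Camera axes: x right, y up, looking along -z (the intrinsics and any distortion apply to the point x, -y, -z); pixel columns grow to the right and rows downward; lengths in m; the calibration is good to about 2 mm. A picture is of the moment at which its call begins: read the wrist's pose just before it.
- sign_off(): hands the job in, once; it reports no verdict.
The state is a dict: "clock": time; "qpos": joint angles; "qd": joint speeds; "effort": joint torques, N m; "position": TCP position; "ee_rot": TCP orientation; "contact_force": force on the tool from outside, world axes, zero at the start; "moment": the same for the moment, N m; "width": finger opening in m.
Only numpy, scipy, OpenCV 4.12 (cv2) and the standard library are available. Lean on these libraries where they do the work, as an engineer would, in place of code of your own. Each camera call takes 0.05 s, during which the arm holds its last target. There are 200 camera calls.

## Task

Set the steel teapot on the wire tea-light warmer, well inside its ring, keeping the pot upright and its lid shut; set it down rather than dropping it, and let go of it. Then lift the lid by its knob and hold it open at about 60 degrees, clear of its stop, so that I can drop the tea in: the lid springs shut when let go, so finish while still holding it there, with the pot standing level on the warmer. Leave the other tea things where they are and do not push the warmer about.

Things in the scene. Friction and masses are not known exactly. Their poses are not given: they have to be found in the camera images.
- teapot: small steel teapot, loose, about 0.8 kg. Origin: centre of the underside; z up, spout to -x and black C handle to +x (reaching 88 mm from the axis, up to 103 mm high), lid hinge along y. Foot 94 mm across, belly 100 mm, then a straight neck 64 mm across from 70 mm up to the rim at 108 mm: take it there from above, across y. Round hinged lid, 63 mm across, sprung shut
- teapot_neck (a point): point on the teapot's axis at the middle of the straight neck, 88 mm above the underside
- lid_knob (a point): centre of the black ball knob, 16 mm across, on a 9 mm stem in the middle of the lid. Lid shut: on the pot's axis, 131 mm above the underside, 15 mm above the lid's top; the ball's top (139 mm) is the pot's highest point
- teapot_lid (a joint): angle of the lid in rad: 0 shut, 1.047 is 60 degrees, stop at 1.4. The hinge lies along the pot's y, at its x = +34 mm, 108 mm above the underside: the knob starts 34 mm in front of and 23 mm above it and swings up and back towards the handle. A weak spring (under 0.05 N m) shuts it. A tightly pinched ball hardly turns between the fingers: lean the tool along with the lid, or the pot tips
- warmer: black wire tea-light warmer, loose, about 0.6 kg, 66 mm high: solid round base plate 144 mm across with a tea light in the middle, three legs (outermost 138 mm across) and a wire ring on top. Origin: centre of its underside, z up
- warmer_seat (a point): centre of the warmer's seat, 62 mm above its underside: the top of the spokes on which the teapot's foot stands. The ring round it is 104 mm across inside and stands 4 mm above the spokes (so the 94 mm foot has 5 mm play all round)
- tea_box: cardboard box of tea, 71 x 126 x 76 mm; origin under its centre; leave alone
- mug: white mug, 87 x 121 x 96 mm with its handle; origin under its centre; leave alone
- canister: grey canister with a fixed lid and knob, 102 mm across, 150 mm high; origin under its centre; leave alone
- white_bowl: white stoneware bowl, 154 mm across, 62 mm high; origin under its centre; leave alone
- egg_timer: mechanical egg timer, 61 mm across, 44 mm high; origin under its centre; leave alone
Not all that is in view belongs to the job. Leave any red look-alike of the teapot alone.

How it is judged:
By the outcome, as a careful person would: the job done as asked, in the order asked, and still so for the second after the job is handed in, while the arm keeps its last pose, push and grip.
It also fails if it takes over 56 s, if anything falls off the work surface, if the arm or the gripper's body presses on something with over 40 N, if the wrist force passes 120 N, or if a joint passes its speed limit or range.

## Working session

There is one attempt and no reset: what is moved stays moved. The work goes in short steps, Python scripts to look and compute and a tool call to move; the robot and the scene stay as the last step left them, time stands still between calls to the robot, and variables do not carry over. Pictures are saved under pics/ and viewed, about 8 in all and at most 12, crops included, and the job is handed in when it is done.

Besides the shell and the picture viewer there is one more tool, called after ">>>" as name([rows], argument=value, ...), one row to a line, values as JSON. arm_command: Moves the arm, as the interface text tells. Its arguments: {"type":"object","properties":{"series":{"type":"array","items":{"type":"object","properties":{"dp":{"type":"array","items":{"type":"number"}},"angular":{"type":"array","items":{"type":"number"}},"gripper":{"type":"number"}}}},"grip_force":{"type":"number"}},"required":["series"]}

```bash
mkdir -p pics
cat > h.py <<'E'
import numpy as np, cv2
from rig import get_state, get_image, sign_off, grip_depth
from scipy.spatial.transform import Rotation as R
def rot(s):
    q=s["ee_rot"]; return R.from_quat([q[1],q[2],q[3],q[0]]).as_matrix()
def cloud(name):
    s=get_state(); d=get_image(name); z=d["depth"].astype(float); K=d["mtx"]
    v,u=np.mgrid[0:480,0:640]
    p=np.stack([(u-K[0,2])/K[0,0]*z,-(v-K[1,2])/K[1,1]*z,-z],-1)
    if "view" in d: T=np.linalg.inv(d["view"])
    else:
        W=np.eye(4); W[:3,:3]=rot(s); W[:3,3]=s["position"]; T=W@d["mount"]
    w=p@T[:3,:3].T+T[:3,3]; w[z==0]=np.nan
    return d,w,T
E
python3 - <<'E'
from h import *
print(get_state(),grip_depth)
a,w,T=cloud("scene"); b,w2,T2=cloud("top")
print({k:v for k,v in a.items() if k not in("image","depth")},T2[:3,3]); print(a.keys())
np.savez("c.npz",s=w,t=w2,si=a["image"],ti=b["image"])
cv2.imwrite("pics/scene.png",a["image"]);cv2.imwrite("pics/top.png",b["image"])
E
```

```text
{'clock': 0.0, 'qpos': array([-1.29400570e+00,  2.76566804e-01,  1.50617669e+00, -2.84003000e-05,
        1.36070528e+00, -1.20990485e-01]), 'qd': array([ 0.00022797, -0.00046714,  0.00065608,  0.00067513, -0.00026697,
        0.00088386]), 'effort': array([-2.83913096e-04, -4.16776299e+01, -2.45809740e+01, -9.99442977e-05,
        1.11137959e-02, -2.36894024e-06]), 'position': array([ 0.2225773 , -0.52957016,  0.23043844]), 'ee_rot': array([ 0.58842993,  0.39176938,  0.58944016, -0.39093128]), 'contact_force': array([0.7820247 , 0.27316177, 0.35746826]), 'moment': array([-0.02943627, -0.0760367 ,  0.05064885]), 'width': 0.08522138159734315} 0.0187
{'mtx': array([[507.4952431 ,   0.        , 317.16196706],
       [  0.        , 507.4952431 , 240.85480923],
       [  0.        ,   0.        ,   1.        ]]), 'view': array([[-0.76056741, -0.64925732,  0.00146456,  0.43546172],
       [ 0.43699035, -0.510238  ,  0.74074059, -0.32843854],
       [-0.48018398,  0.56402315,  0.67178957, -1.10842534],
       [ 0.        ,  0.        ,  0.        ,  1.        ]])} [-0.19006732  0.41303193  1.52024187]
dict_keys(['image', 'depth', 'mtx', 'view'])
```

View pics/scene.png

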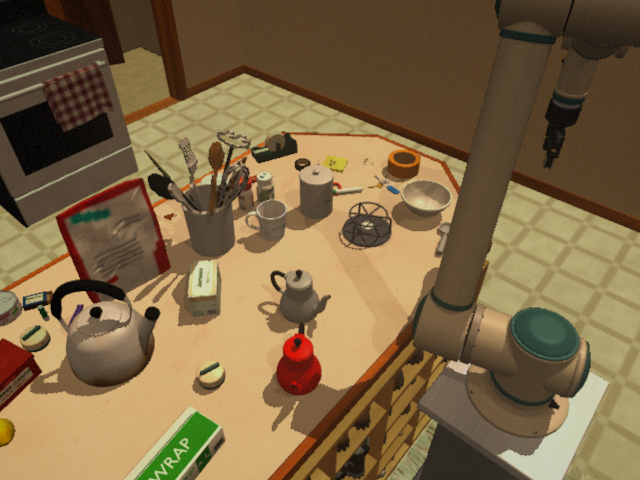

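View pics/top.png

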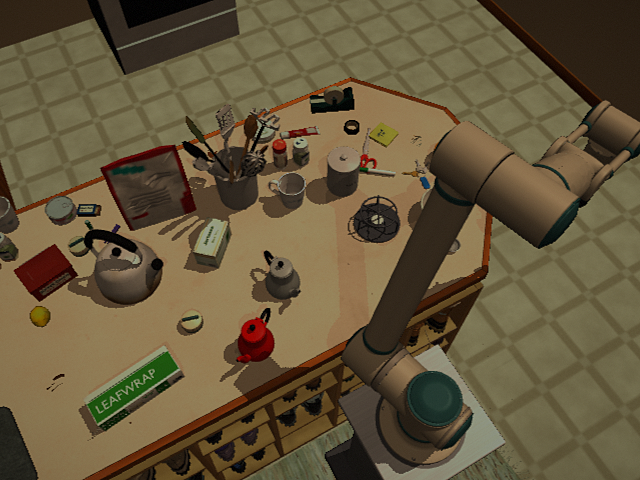

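Candidates: the small steel teapot at scene (298,297) / top (282,277), the large kettle (108,340), the red pot (299,365) and the grey canister (317,190). By the description I choose the small steel one at (298,297). The warmer is at (367,226) in the scene view and (375,220) in the top view.

```bash
cat > m.py <<'E'
from h import *
from scipy.optimize import least_squares
c=np.load("c.npz")
def fit(P,r=None):
    x0=np.r_[P.mean(0),0.03]
    f=(lambda q:np.hypot(P[:,0]-q[0],P[:,1]-q[1])-(r or q[2]))
    s=least_squares(f,x0,loss="soft_l1",f_scale=.001); return s.x.round(4),np.abs(s.fun).mean().round(4)
for n,(u0,u1,v0,v1) in {"s":(262,338,258,328),"t":(255,305,245,305)}.items():
    w=c[n][v0:v1,u0:u1].reshape(-1,3); w=w[np.isfinite(w[:,2])]
    print(n,"zmax",np.nanmax(w[:,2]))
    k=w[w[:,2]>.126]; print(" knob",k.mean(0).round(4),len(k), "table",np.median(w[w[:,2]<.01,2]))
    K=k.mean(0)
    rim=w[(w[:,2]>.074)&(w[:,2]<.104)]; d=np.hypot(*(rim-K)[:,:2].T); print(" neck",fit(rim[d<.04,:2],.032))
    b=w[(w[:,2]>.01)&(w[:,2]<.06)]; d=np.hypot(*(b-K)[:,:2].T); print(" belly",fit(b[d<.056][:,:2]))
    h=w[(w[:,2]>.03)&(w[:,2]<.12)]; e=h[:,:2]-K[:2]; d=np.hypot(*e.T); far=(d>.058)&(d<.1)
    a=np.degrees(np.arctan2(e[far,1],e[far,0])); print(" outliers ang hist",np.histogram(a,np.arange(-180,181,15)))
    print(" far z by angle",[(int(q),round(float(h[far][i,2]),3),round(float(d[far][i]),3)) for i,q in enumerate(a)][::6])
for n,(u0,u1,v0,v1) in {"s":(335,400,198,252),"t":(340,408,188,252)}.items():
    w=c[n][v0:v1,u0:u1].reshape(-1,3); w=w[np.isfinite(w[:,2])]
    r=w[(w[:,2]>.058)&(w[:,2]<.072)]; print(n,"ring",fit(r[:,:2]),len(r),r[:,2].max(), r[:,:2].min(0),r[:,:2].max(0))
    bp=w[(w[:,2]>.002)&(w[:,2]<.02)]; print(" base extents",np.percentile(bp,[1,99],axis=0).round(3).tolist())
# canister etc. heights near path
I=np.hstack([cv2.resize(c["si"][240:340,250:350],(400,400),interpolation=2),cv2.resize(c["si"][180:280,320:420],(400,400),interpolation=2)])
cv2.imwrite("pics/crop.png",I)
E
python3 m.py
```

```text
s zmax 0.1416384220381377
 knob [0.5117 0.1376 0.1362] 37 table 0.0012748456670920172
 neck (array([0.5148, 0.1346, 0.03  ]), np.float64(0.0009))
 belly (array([0.5128, 0.1373, 0.0436]), np.float64(0.0036))
 outliers ang hist (array([122,   0,   0,   0,   0,   0,   0,   0,   0,   0,   0,   0, 112,
         0,   0,   0,   0,   0,   0,   0,   0,   0,   0,   3]), array([-180, -165, -150, -135, -120, -105,  -90,  -75,  -60,  -45,  -30,
        -15,    0,   15,   30,   45,   60,   75,   90,  105,  120,  135,
        150,  165,  180]))
 far z by angle [(4, 0.1, 0.074), (7, 0.102, 0.071), (7, 0.093, 0.081), (8, 0.105, 0.061), (8, 0.096, 0.071), (10, 0.09, 0.079), (9, 0.099, 0.061), (7, 0.077, 0.085), (7, 0.076, 0.079), (7, 0.064, 0.087), (6, 0.064, 0.081), (3, 0.058, 0.078), (8, 0.055, 0.08), (6, 0.052, 0.075), (4, 0.049, 0.071), (4, 0.046, 0.069), (7, 0.049, 0.063), (6, 0.046, 0.061), (8, 0.038, 0.065), (-167, 0.102, 0.077), (-170, 0.105, 0.08), (-170, 0.097, 0.074), (-170, 0.09, 0.066), (-171, 0.102, 0.086), (-173, 0.097, 0.079), (-173, 0.088, 0.071), (-175, 0.086, 0.07), (-174, 0.08, 0.0
[... 902 characters left out ...]
8), (7, 0.05, 0.079), (11, 0.05, 0.075), (7, 0.049, 0.068), (11, 0.044, 0.066), (11, 0.037, 0.063), (-173, 0.099, 0.072), (-173, 0.09, 0.071), (-176, 0.091, 0.072), (-177, 0.069, 0.063), (-173, 0.102, 0.086), (-172, 0.075, 0.074), (-174, 0.067, 0.072), (-174, 0.052, 0.066), (-176, 0.055, 0.07)]
s ring (array([ 0.5644, -0.2167,  0.0515]), np.float64(0.0123)) 331 0.07186935148180362 [ 0.50765937 -0.27733015] [ 0.62169343 -0.14836726]
 base extents [[0.463, -0.386, 0.002], [0.711, -0.104, 0.018]]
t ring (array([ 0.5648, -0.2169,  0.052 ]), np.float64(0.012)) 292 0.07184816019654794 [ 0.50272357 -0.27320065] [ 0.62437766 -0.15236413]
 base extents [[0.464, -0.347, 0.002], [0.702, -0.088, 0.019]]
```

View pics/crop.png

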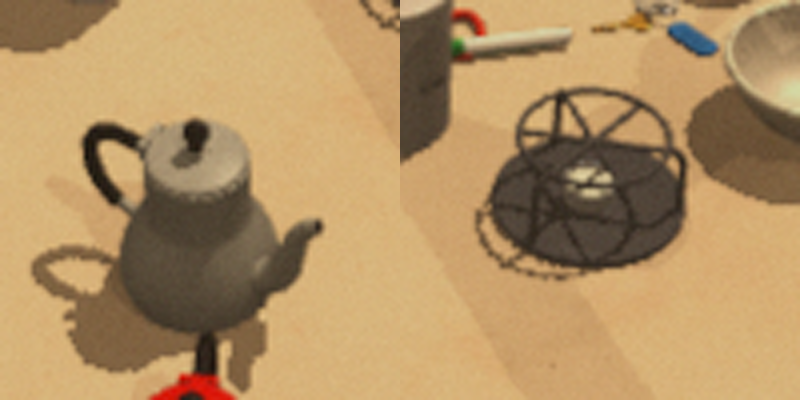

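Left crop: the steel pot with its black knob at crop (195,130), handle to the left and spout to the right. Right crop: the warmer, with its ring centre near crop (595,140). The choice stands. The pot is at about (0.513, 0.137) with yaw of about 7°. The warmer is at about (0.5645, -0.217).

Plan: grasp the pot, then turn it about 152° so the handle points to the robot. That way the lid's opening lean is easy for the arm. First I look at the warmer from the wrist.

```bash
cat >> h.py <<'E'
def plan(p,az=None,lean=0.,n=1):
    """target TCP p; tool z at azimuth az deg, leaned lean deg about tool z. prints shift (tool axes, /0.12) and turn (/90deg)"""
    s=get_state(); M=rot(s)
    d=M.T@(np.array(p)-s["position"])/.12
    print("dp",(d/n).round(3),"n",n, "mm",round(120*float(np.linalg.norm(d)),1))
    if az is not None:
        a=np.radians(az); x=np.array([0,0,-1.]); z=np.array([np.cos(a),np.sin(a),0])
        T=R.from_matrix(np.stack([x,np.cross(z,x),z],1))*R.from_euler("z",lean,degrees=True)
        r=(R.from_matrix(M).inv()*T).as_rotvec(degrees=True); print("turn",(r/90/n).round(3),"deg",r.round(2))
def st():
    s=get_state(); M=rot(s); print("t",round(s["clock"],2),"p",s["position"].round(4),"x",M[:,0].round(3),"zaz",np.degrees(np.arctan2(M[1,2],M[0,2])).round(2),"q",s["qpos"].round(2),"F",s["contact_force"].round(1),"w",round(s["width"],4))
E
python3 - <<'E'
from h import *
st(); print(rot(get_state()).round(3)); plan([.47,-.22,.30],n=7)
c=np.load("c.npz")
for n,u,v in[("s",317,175),("s",425,192),("s",299,350),("s",205,290)]: print(n,u,v,c[n][v,u])
E
```

```text
t 0.1 p [ 0.2226 -0.5297  0.2305] x [-0.     0.002 -1.   ] zaz -67.21 q [-1.29  0.28  1.51  0.    1.36 -0.12] F [ 0.  -0.1 -0.9] w 0.0856
[[-0.     0.922  0.387]
 [ 0.002  0.387 -0.922]
 [-1.     0.    -0.002]]
dp [-0.082  0.414 -0.226] n 7 mm 402.4
s 317 175 [ 0.73419524 -0.18832228  0.13875685]
s 425 192 [ 0.51924588 -0.4609234   0.02742172]
s 299 350 [nan nan nan]
s 205 290 [0.68184181 0.28749784 0.07966887]
```

>>> arm_command([
  {"dp":[-0.08,0.41,-0.23],"angular":[0,0,0],"gripper":85},
  {"dp":[-0.08,0.41,-0.23],"angular":[0,0,0],"gripper":85},
  {"dp":[-0.08,0.41,-0.23],"angular":[0,0,0],"gripper":85},
  {"dp":[-0.08,0.41,-0.23],"angular":[0,0,0],"gripper":85},
  {"dp":[-0.08,0.41,-0.23],"angular":[0,0,0],"gripper":85},
  {"dp":[-0.08,0.41,-0.23],"angular":[0,0,0],"gripper":85},
  {"dp":[-0.08,0.41,-0.23],"angular":[0,0,0],"gripper":85},
  {"dp":[0,0,0],"angular":[0,0,0],"gripper":85},
], grip_force=50)

```text
clock: 1.1
position: [0.4722, -0.2094, 0.2964]
ee_rot: [0.586, 0.394, 0.59, -0.391]
contact_force: [-0.0, -0.6, 0.0]
width: 0.085
```

Run:
```python
from h import *
st()
d,w,T=cloud("wrist"); print(d["mount"].round(3).tolist(),T[:3,3].round(3))
np.savez("w1.npz",w=w,i=d["image"],T=T,K=d["mtx"]); cv2.imwrite("pics/w1.png",d["image"])
plan([.5135,.1365,.24],-83,n=8)
```

```text
t 1.1 p [ 0.4722 -0.2094  0.2964] x [-0.002  0.007 -1.   ] zaz -67.4 q [-0.56  0.16  1.5   0.01  1.49  0.62] F [-0.  -0.6  0. ] w 0.085
[[-0.001, 0.265, -0.964, -0.142], [0.001, 0.964, 0.265, 0.067], [1.0, -0.001, -0.001, 0.001], [0.0, 0.0, 0.0, 1.0]] [ 0.534 -0.186  0.438]
dp [ 0.06   0.179 -0.317] n 8 mm 354.4
turn [ 0.022 -0.001  0.   ] deg [15.49 -0.41  0.11]
```

View pics/w1.png

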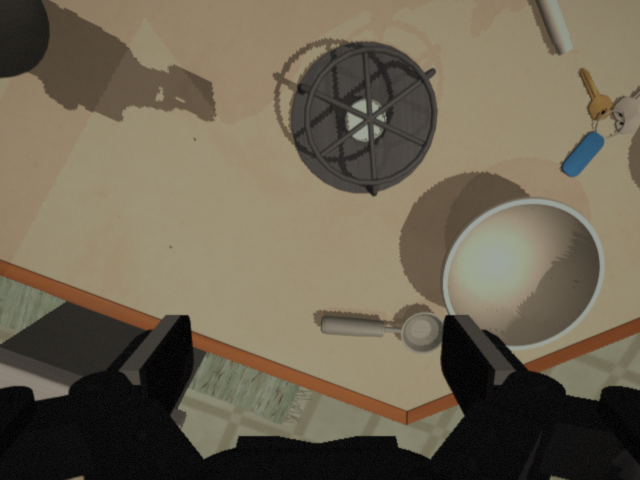

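The warmer's ring and hub are at (370,118), clear of the bowl (525,270) and the canister (20,30). I fit it from depth and move on over the pot.

Run:
```python
from h import *
from scipy.optimize import least_squares
c=np.load("w1.npz"); w=c["w"]; sub=w[20:215,260:460].reshape(-1,3)
P=sub[(sub[:,2]>.054)&(sub[:,2]<.075)]
print(len(P),np.percentile(P[:,2],[5,50,95]))
x=np.array([.5645,-.217,.054])
for _ in range(6):
    r=np.hypot(P[:,0]-x[0],P[:,1]-x[1]); Q=P[(r>.047)&(r<.06)]
    x=least_squares(lambda q:np.hypot(Q[:,0]-q[0],Q[:,1]-q[1])-q[2],x,loss="soft_l1",f_scale=.001).x
print("ring",x.round(4),len(Q),np.median(Q[:,2]))
K=c["K"];T=c["T"]
for (u,v) in[(370,118)]:
    d=T[:3,:3]@np.array([(u-K[0,2])/K[0,0],-(v-K[1,2])/K[1,1],-1]); t=(.062-T[2,3])/d[2]; print("hub",(T[:3,3]+t*d).round(4))
B=sub[(sub[:,2]>-.002)&(sub[:,2]<.012)]; 
g=cv2.cvtColor(c["i"],cv2.COLOR_BGR2GRAY)
```

```text
4820 [0.05931788 0.06290034 0.06590143]
ring [ 0.5642 -0.2195  0.0538] 2789 0.06455203450129654
hub [ 0.5645 -0.22    0.062 ]
```

>>> arm_command([
  {"dp":[0.08,0.24,-0.42],"angular":[0,0,0],"gripper":85},
  {"dp":[0.08,0.24,-0.42],"angular":[0,0,0],"gripper":85},
  {"dp":[0.08,0.24,-0.42],"angular":[0,0,0],"gripper":85},
  {"dp":[0.08,0.24,-0.42],"angular":[0,0,0],"gripper":85},
  {"dp":[0.08,0.24,-0.42],"angular":[0,0,0],"gripper":85},
  {"dp":[0.08,0.24,-0.42],"angular":[0,0,0],"gripper":85},
  {"dp":[0,0,0],"angular":[0.09,0,0],"gripper":85},
  {"dp":[0,0,0],"angular":[0.09,0,0],"gripper":85},
])

```text
clock: 2.15
position: [0.5154, 0.1313, 0.2319]
ee_rot: [0.518, 0.475, 0.523, -0.482]
contact_force: [0.2, 0.7, -0.0]
width: 0.085
```

Run:
```python
from h import *
from scipy.optimize import least_squares
st()
d,w,T=cloud("wrist"); np.savez("w2.npz",w=w,i=d["image"],T=T,K=d["mtx"]); cv2.imwrite("pics/w2.png",d["image"])
g=w.reshape(-1,3); g=g[np.isfinite(g[:,2])]; g=g[np.hypot(g[:,0]-.513,g[:,1]-.137)<.1]
k=g[g[:,2]>.128]; print("knob",k.mean(0).round(4),len(k),g[:,2].max())
l=g[(g[:,2]>.104)&(g[:,2]<.12)]; l=l[np.hypot(l[:,0]-.513,l[:,1]-.137)<.04]; print("lid",l[:,:2].min(0),l[:,:2].max(0),l[:,:2].mean(0),len(l))
C,r=cv2.minEnclosingCircle(l[:,:2].astype(np.float32)*1000); print(C,r)
plan([.5135,.1365,.16],-83,n=1)
```

```text
t 2.15 p [0.5154 0.1313 0.2319] x [-0.012 -0.002 -1.   ] zaz -85.16 q [ 0.12  0.22  1.58 -0.    1.35  1.61] F [ 0.2  0.7 -0. ] w 0.085
knob [0.5258 0.1305 0.2958] 53577 0.32514388462375254
lid [0.48229277 0.10183808] [0.55111348 0.16520656] [0.51771871 0.13382026] 6936
(516.8424682617188, 134.49209594726562) 34.80779266357422
dp [ 0.598 -0.004 -0.046] n 1 mm 71.9
turn [-0.026  0.     0.008] deg [-2.36  0.01  0.73]
```

View pics/w2.png

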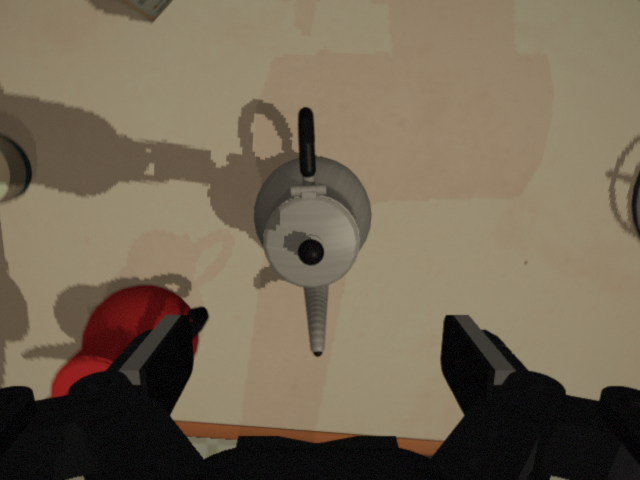

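Below the gripper are the steel pot (lid centre about (311,240), knob (311,252), handle tip (306,110), spout tip (318,352)) and the red pot at lower left (120,340). I check the clearance to the red pot and the refined yaw.

Run:
```python
from h import *
c=np.load("w2.npz"); K=c["K"];T=c["T"]; w=c["w"]; im=c["i"].astype(int)
def ray(u,v,z):
    d=T[:3,:3]@np.array([(u-K[0,2])/K[0,0],-(v-K[1,2])/K[1,1],-1]); return (T[:3,3]+(z-T[2,3])/d[2]*d).round(4)
print("knob",ray(311,252,.131),"lid",ray(311,241,.116)); h=ray(306,112,.09); s=ray(318,350,.1); print(h,s,np.degrees(np.arctan2(*(h-s)[1::-1])))
# lid disc by depth plane, excluding hinge lugs
g=w[190:300,250:370].reshape(-1,3); l=g[(g[:,2]>.110)&(g[:,2]<.122)]; print("lid med",l.mean(0),np.percentile(l[:,:2],[1,99],axis=0).round(4).tolist())
k=g[(g[:,2]>.128)&(g[:,2]<.15)]; print("knob depth",k.mean(0).round(4),len(k))
for n,ww,ii in(("w",w,im),("s",np.load("c.npz")["s"],np.load("c.npz")["si"].astype(int)),("t",np.load("c.npz")["t"],np.load("c.npz")["ti"].astype(int))):
    red=(ii[...,2]>110)&(ii[...,1]<60)&np.isfinite(ww[...,2]); P=ww[red]; P=P[(P[:,2]>.02)&(P[:,0]<.5)&(P[:,1]<.35)&(P[:,1]>.05)&(P[:,2]<.2)]
    print(n,len(P),np.percentile(P,[1,99],axis=0).round(3).tolist())
```

```text
knob [0.5134 0.1332 0.131 ] lid [0.5162 0.1336 0.116 ]
[0.5943 0.1435 0.09  ] [0.4309 0.1217 0.1   ] 7.59923695308517
lid med [0.51602037 0.13372834 0.1130981 ] [[0.4853, 0.1052], [0.5461, 0.162]]
knob depth [0.5145 0.1335 0.1351] 548
w 1151 [[0.386, 0.256, 0.046], [0.423, 0.309, 0.114]]
s 1053 [[0.337, 0.252, 0.037], [0.412, 0.345, 0.121]]
t 466 [[0.339, 0.239, 0.036], [0.416, 0.346, 0.121]]
```

Run:
```python
from h import *
plan([.514,.135,.075],-82.5)
```

```text
dp [ 1.306  0.008 -0.033] n 1 mm 156.8
turn [-0.032  0.     0.008] deg [-2.86  0.01  0.73]
```

>>> arm_command([
  {"dp":[0,0.01,-0.03],"angular":[-0.03,0,0.008],"gripper":85},
  {"dp":[0.3,0,0],"angular":[0,0,0],"gripper":85},
  {"dp":[0.3,0,0],"angular":[0,0,0],"gripper":85},
  {"dp":[0.25,0,0],"angular":[0,0,0],"gripper":85},
  {"dp":[0.15,0,0],"angular":[0,0,0],"gripper":85},
  {"dp":[0.1,0,0],"angular":[0,0,0],"gripper":85},
  {"dp":[0.05,0,0],"angular":[0,0,0],"gripper":85},
  {"dp":[0,0,0],"angular":[0,0,0],"gripper":85},
])

```text
clock: 3.2
position: [0.518, 0.1278, 0.0904]
ee_rot: [0.536, 0.464, 0.533, -0.462]
contact_force: [-0.3, -0.1, 0.5]
width: 0.0847
```

Run:
```python
from h import *
st();plan([.514,.135,.075],-82.5)
d,w,T=cloud("wrist"); cv2.imwrite("pics/w3.png",d["image"])
```

```text
t 3.2 p [0.518  0.1278 0.0904] x [ 0.005 -0.002 -1.   ] zaz -81.81 q [ 0.11  0.33  1.81 -0.    1.    1.54] F [-0.3 -0.1  0.5] w 0.0847
dp [ 0.128 -0.025 -0.064] n 1 mm 17.4
turn [ 0.008  0.002 -0.003] deg [ 0.69  0.14 -0.29]
```

View pics/w3.png

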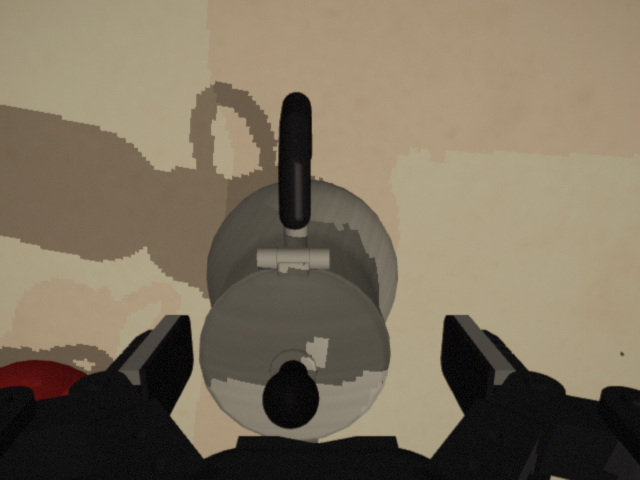

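The pot is centred at about px 295, against a finger centre of 318, so it lies about 7.6 mm toward +y. That agrees with my estimate of y 0.135. I correct, descend and close.

>>> arm_command([
  {"dp":[0,-0.025,-0.065],"angular":[0.008,0,0],"gripper":85},
  {"dp":[0,0,0],"angular":[0,0,0],"gripper":85},
  {"dp":[0.07,0,0],"angular":[0,0,0],"gripper":85},
  {"dp":[0.06,0,0],"angular":[0,0,0],"gripper":85},
  {"dp":[0.01,0,0],"angular":[0,0,0],"gripper":85},
  {"dp":[0,0,0],"angular":[0,0,0],"gripper":50},
  {"dp":[0,0,0],"angular":[0,0,0],"gripper":50},
  {"dp":[0,0,0],"angular":[0,0,0],"gripper":50},
], grip_force=50)

```text
clock: 4.25
position: [0.5151, 0.1356, 0.0746]
ee_rot: [0.535, 0.468, 0.529, -0.465]
contact_force: [0.3, -0.3, -1.1]
width: 0.063
```

Run:
```python
from h import *
st();plan([.514,.135,.24],-82.5)
```

```text
t 4.25 p [0.5151 0.1356 0.0746] x [ 0.009 -0.002 -1.   ] zaz -82.51 q [ 0.13  0.35  1.83 -0.    0.95  1.57] F [ 0.3 -0.3 -1.1] w 0.063
dp [-1.378  0.003  0.008] n 1 mm 165.4
turn [-0.     0.002 -0.006] deg [-0.01  0.18 -0.51]
```

>>> arm_command([
  {"dp":[-0.12,0,0],"angular":[0,0,0],"gripper":50},
  {"dp":[-0.3,0,0],"angular":[0,0,0],"gripper":50},
  {"dp":[-0.4,0,0],"angular":[0,0,0],"gripper":50},
  {"dp":[-0.4,0,0],"angular":[0,0,0],"gripper":50},
  {"dp":[-0.2,0,0],"angular":[-0.06,0,0],"gripper":50},
  {"dp":[-0.03,0,0],"angular":[-0.11,0,0],"gripper":50},
  {"dp":[0,0,0],"angular":[-0.11,0,0],"gripper":50},
  {"dp":[0,0,0],"angular":[-0.11,0,0],"gripper":50},
])

```text
clock: 5.25
position: [0.507, 0.1368, 0.2507]
ee_rot: [0.648, 0.277, 0.652, -0.279]
contact_force: [-0.5, 0.3, -7.8]
width: 0.0629
```

>>> arm_command([
  {"dp":[0,0,0],"angular":[-0.11,0,0],"gripper":50},
  {"dp":[0,0,0],"angular":[-0.11,0,0],"gripper":50},
  {"dp":[0,0,0],"angular":[-0.11,0,0],"gripper":50},
  {"dp":[0,0,0],"angular":[-0.11,0,0],"gripper":50},
  {"dp":[0,0,0],"angular":[-0.11,0,0],"gripper":50},
  {"dp":[0,0,0],"angular":[-0.11,0,0],"gripper":50},
  {"dp":[0,0,0],"angular":[-0.11,0,0],"gripper":50},
  {"dp":[0,0,0],"angular":[0,0,0],"gripper":50},
])

```text
clock: 6.25
position: [0.4986, 0.1376, 0.2463]
ee_rot: [0.681, -0.153, 0.699, 0.157]
contact_force: [0.4, 0.4, -6.9]
width: 0.0627
```

Run:
```python
from h import *
st();plan([.564,-.219,.24],69,.5)
```

```text
t 6.25 p [0.4986 0.1376 0.2463] x [-0.025 -0.    -1.   ] zaz 25.33 q [ 0.13  0.19  1.58  0.    1.39 -0.31] F [ 0.4  0.4 -6.9] w 0.0627
dp [ 0.04  -2.92  -0.777] n 1 mm 362.6
turn [-0.485 -0.009 -0.007] deg [-43.68  -0.83  -0.6 ]
```

>>> arm_command([
  {"dp":[0,-0.25,-0.07],"angular":[0,0,0],"gripper":50},
  {"dp":[0,-0.42,-0.11],"angular":[0,0,0],"gripper":50},
  {"dp":[0,-0.42,-0.11],"angular":[0,0,0],"gripper":50},
  {"dp":[0,-0.42,-0.11],"angular":[0,0,0],"gripper":50},
  {"dp":[0,-0.42,-0.11],"angular":[0,0,0],"gripper":50},
  {"dp":[0,-0.42,-0.11],"angular":[0,0,0],"gripper":50},
  {"dp":[0,-0.42,-0.11],"angular":[0,0,0],"gripper":50},
  {"dp":[0,-0.2,-0.05],"angular":[0,0,0],"gripper":50},
])

```text
clock: 7.25
position: [0.5626, -0.2317, 0.2408]
ee_rot: [0.681, -0.144, 0.701, 0.152]
contact_force: [-0.0, 1.1, -7.7]
width: 0.0628
```

>>> arm_command([
  {"dp":[0,0,0],"angular":[-0.11,0,0],"gripper":50},
  {"dp":[0,0,0],"angular":[-0.11,0,0],"gripper":50},
  {"dp":[0,0,0],"angular":[-0.11,0,0],"gripper":50},
  {"dp":[0,0,0],"angular":[-0.11,0,0],"gripper":50},
  {"dp":[0,0,0],"angular":[-0.04,0,0],"gripper":50},
  {"dp":[0,0,0],"angular":[0,0,0],"gripper":50},
  {"dp":[0,0,0],"angular":[0,0,0],"gripper":50},
  {"dp":[0,0,0],"angular":[0,0,0],"gripper":50},
])

```text
clock: 8.25
position: [0.5607, -0.2298, 0.237]
ee_rot: [0.579, -0.382, 0.596, 0.406]
contact_force: [-0.2, 1.0, -6.6]
width: 0.0629
```

Run:
```python
from h import *
st();plan([.564,-.219,.20],69,.5)
```

```text
t 8.25 p [ 0.5607 -0.2298  0.237 ] x [-0.038  0.015 -0.999] zaz 67.68 q [-0.5   0.34  1.39 -0.01  1.45 -1.68] F [-0.2  1.  -6.6] w 0.0629
dp [ 0.308 -0.004  0.094] n 1 mm 38.7
turn [-0.015 -0.    -0.021] deg [-1.32 -0.01 -1.86]
```

>>> arm_command([
  {"dp":[0,0,0.06],"angular":[-0.015,0,-0.021],"gripper":50},
  {"dp":[0,0,0.03],"angular":[0,0,0],"gripper":50},
  {"dp":[0.1,0,0],"angular":[0,0,0],"gripper":50},
  {"dp":[0.15,0,0],"angular":[0,0,0],"gripper":50},
  {"dp":[0.15,0,0],"angular":[0,0,0],"gripper":50},
  {"dp":[0.12,0,0],"angular":[0,0,0],"gripper":50},
  {"dp":[0,0,0],"angular":[0,0,0],"gripper":50},
  {"dp":[0,0,0],"angular":[0,0,0],"gripper":50},
])

```text
clock: 9.25
position: [0.564, -0.2203, 0.1699]
ee_rot: [0.581, -0.397, 0.586, 0.403]
contact_force: [1.1, -0.4, -6.6]
width: 0.0628
```

Run:
```python
from h import *
from scipy.optimize import least_squares
st();plan([.564,-.219,.145],69,.5)
d,w,T=cloud("scene"); a=d["image"][150:290,280:440]; 
e,w2,T2=cloud("top"); b=e["image"][150:290,310:450]
f,w3,T3=cloud("wrist"); np.savez("w4.npz",w=w3,i=f["image"],T=T3,K=f["mtx"])
cv2.imwrite("pics/p4.png",np.hstack([cv2.resize(a,(457,400),interpolation=2),cv2.resize(f["image"],(343,400))]))
for n,W in(("s",w),("t",w2)):
    g=W.reshape(-1,3); g=g[np.isfinite(g[:,2])&(np.hypot(g[:,0]-.564,g[:,1]+.219)<.075)]
    r=np.hypot(g[:,0]-.564,g[:,1]+.219)
    P=g[(g[:,2]>.062)&(g[:,2]<.069)&(r>.044)&(r<.064)]; q=least_squares(lambda q:np.hypot(P[:,0]-q[0],P[:,1]-q[1])-.0538,[.564,-.219],loss="soft_l1",f_scale=.001).x
    B=g[(g[:,2]>.10)&(g[:,2]<.135)&(r<.06)]; q2=least_squares(lambda q:np.hypot(B[:,0]-q[0],B[:,1]-q[1])-q[2],[.564,-.219,.049],loss="soft_l1",f_scale=.001).x
    print(n,"ring",q.round(4),len(P),"belly",q2.round(4),len(B))
```

```text
t 9.25 p [ 0.564  -0.2203  0.1699] x [-0.011  0.003 -1.   ] zaz 68.82 q [-0.49  0.37  1.53 -0.    1.26 -1.69] F [ 1.1 -0.4 -6.6] w 0.0628
dp [0.207 0.001 0.011] n 1 mm 24.9
turn [-0.002 -0.001 -0.002] deg [-0.18 -0.08 -0.15]
s ring [ 0.5648 -0.2169] 117 belly [ 0.5675 -0.2201  0.048 ] 310
t ring [ 0.5649 -0.2173] 27 belly [ 0.5191 -0.2252  0.003 ] 3
```

View pics/p4.png

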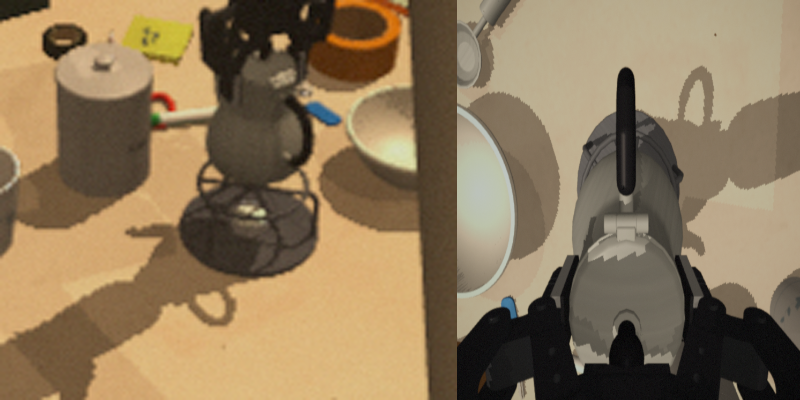

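The pot is upright above the ring in the scene view, with its handle toward the robot. Scene-relative fits say the pot should shift about (-2.5, +3) mm to centre on the ring.

Run:
```python
from h import *
plan([.5615,-.2173,.142],69,.5)
```

```text
dp [0.236 0.025 0.016] n 1 mm 28.5
turn [-0.002 -0.001 -0.001] deg [-0.17 -0.08 -0.13]
```

>>> arm_command([
  {"dp":[0,0.025,0.016],"angular":[0,0,0],"gripper":50},
  {"dp":[0,0,0],"angular":[0,0,0],"gripper":50},
  {"dp":[0.06,0,0],"angular":[0,0,0],"gripper":50},
  {"dp":[0.06,0,0],"angular":[0,0,0],"gripper":50},
  {"dp":[0.05,0,0],"angular":[0,0,0],"gripper":50},
  {"dp":[0.03,0,0],"angular":[0,0,0],"gripper":50},
  {"dp":[0,0,0],"angular":[0,0,0],"gripper":50},
  {"dp":[0,0,0],"angular":[0,0,0],"gripper":50},
])

```text
clock: 10.4
position: [0.5618, -0.2172, 0.1453]
ee_rot: [0.581, -0.397, 0.586, 0.402]
contact_force: [0.7, -0.6, -7.3]
width: 0.0627
```

Run:
```python
from h import *
from scipy.optimize import least_squares
st();plan([.5615,-.2173,.138],69,.5)
d,w,T=cloud("scene")
z0=get_state()["position"][2]-.0746
g=w.reshape(-1,3); g=g[np.isfinite(g[:,2])&(np.hypot(g[:,0]-.564,g[:,1]+.219)<.075)]
r=np.hypot(g[:,0]-.564,g[:,1]+.219)
B=g[(g[:,2]>z0+.01)&(g[:,2]<z0+.06)&(g[:,2]>.076)&(r<.056)]; print("belly",least_squares(lambda q:np.hypot(B[:,0]-q[0],B[:,1]-q[1])-q[2],[.564,-.219,.049],loss="soft_l1",f_scale=.001).x.round(4),len(B))
a=d["image"][170:260,320:410]; cv2.imwrite("pics/p5.png",cv2.resize(a,(600,600),interpolation=2))
```

```text
t 10.4 p [ 0.5618 -0.2172  0.1453] x [-0.009  0.002 -1.   ] zaz 68.82 q [-0.48  0.38  1.57 -0.    1.2  -1.68] F [ 0.7 -0.6 -7.3] w 0.0627
dp [ 0.061  0.001 -0.001] n 1 mm 7.3
turn [-0.002 -0.001 -0.001] deg [-0.18 -0.09 -0.05]
belly [ 0.5644 -0.2145  0.0432] 543
```

View pics/p5.png

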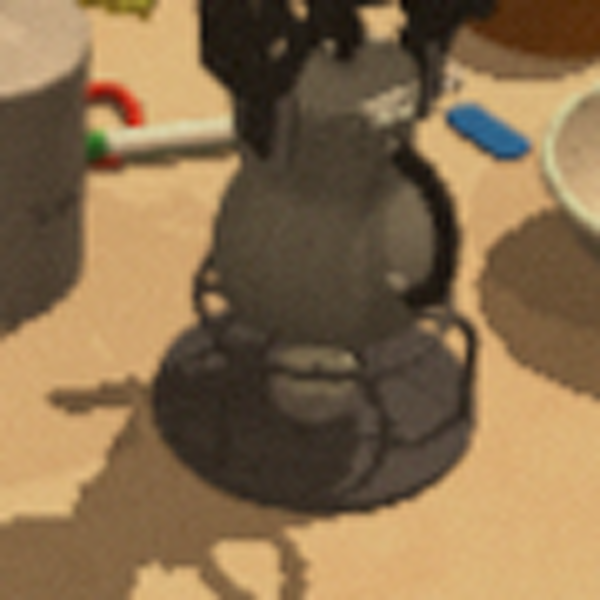

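The foot is over the ring's middle, still about 9 mm above the seat. I lower it gently.

>>> arm_command([
  {"dp":[0.02,0,-0.008],"angular":[0,0,0],"gripper":50},
  {"dp":[0.02,0,0],"angular":[0,0,0],"gripper":50},
  {"dp":[0.015,0,0],"angular":[0,0,0],"gripper":50},
  {"dp":[0.01,0,0],"angular":[0,0,0],"gripper":50},
  {"dp":[0.008,0,0],"angular":[0,0,0],"gripper":50},
  {"dp":[0.005,0,0],"angular":[0,0,0],"gripper":50},
  {"dp":[0,0,0],"angular":[0,0,0],"gripper":50},
  {"dp":[0,0,0],"angular":[0,0,0],"gripper":50},
])

```text
clock: 11.45
position: [0.5618, -0.2184, 0.1365]
ee_rot: [0.581, -0.398, 0.585, 0.401]
contact_force: [0.6, 0.3, -6.5]
width: 0.0629
```

```bash
python3 -c "
from h import *
st()"
```

```text
t 11.45 p [ 0.5618 -0.2184  0.1365] x [-0.008  0.001 -1.   ] zaz 68.83 q [-0.48  0.39  1.58 -0.    1.18 -1.68] F [ 0.6  0.3 -6.5] w 0.0629
```

>>> arm_command([
  {"dp":[0.006,0,0],"angular":[0,0,0],"gripper":50},
  {"dp":[0.006,0,0],"angular":[0,0,0],"gripper":50},
  {"dp":[0.006,0,0],"angular":[0,0,0],"gripper":50},
  {"dp":[0,0,0],"angular":[0,0,0],"gripper":50},
  {"dp":[0,0,0],"angular":[0,0,0],"gripper":50},
  {"dp":[0,0,0],"angular":[0,0,0],"gripper":50},
  {"dp":[0,0,0],"angular":[0,0,0],"gripper":50},
  {"dp":[0,0,0],"angular":[0,0,0],"gripper":50},
])

```text
clock: 12.45
position: [0.562, -0.2185, 0.1364]
ee_rot: [0.582, -0.398, 0.585, 0.401]
contact_force: [-1.2, 1.8, -1.1]
width: 0.0627
```

```bash
python3 -c "
from h import *
st()"
```

```text
t 12.45 p [ 0.562  -0.2185  0.1364] x [-0.006  0.    -1.   ] zaz 68.83 q [-0.48  0.39  1.58 -0.    1.18 -1.68] F [-1.2  1.8 -1.1] w 0.0627
```

The weight is now on the warmer, and the underside is at 61.8 mm, which is the seat height. I release and rise.

>>> arm_command([
  {"dp":[0,0,0],"angular":[0,0,0],"gripper":68},
  {"dp":[0,0,0],"angular":[0,0,0],"gripper":76},
  {"dp":[0,0,0],"angular":[0,0,0],"gripper":85},
  {"dp":[0,0,0],"angular":[0,0,0],"gripper":85},
  {"dp":[-0.15,0,0],"angular":[0,0,0],"gripper":85},
  {"dp":[-0.3,0,0],"angular":[0,0,0],"gripper":85},
  {"dp":[-0.4,0,0],"angular":[0,0,0],"gripper":85},
  {"dp":[-0.3,0,0],"angular":[0,0,0],"gripper":85},
])

```text
clock: 13.45
position: [0.5632, -0.2188, 0.2762]
ee_rot: [0.581, -0.398, 0.585, 0.401]
contact_force: [1.0, 0.2, 0.2]
width: 0.0852
```

Run:
```python
from h import *
from scipy.optimize import least_squares
st()
f,w,T=cloud("wrist"); d,ws,_=cloud("scene")
np.savez("w6.npz",w=w,i=f["image"],T=T,K=f["mtx"])
def knob(W,n):
    g=W.reshape(-1,3); g=g[np.isfinite(g[:,2])&(np.hypot(g[:,0]-.564,g[:,1]+.219)<.05)]
    k=g[(g[:,2]>.19)&(g[:,2]<.212)]; k=k[np.hypot(*(k[:,:2]-np.median(k[:,:2],0)).T)<.01]
    q=least_squares(lambda q:np.linalg.norm(k-q,axis=1)-.008,k.mean(0)-[0,0,.004],loss="soft_l1",f_scale=.001).x
    print(n,"knob",q.round(4),len(k),k[:,2].max().round(4))
knob(w,"w");knob(ws,"s")
a=d["image"][150:270,310:430]
cv2.imwrite("pics/p6.png",np.hstack([cv2.resize(a,(400,400),interpolation=2),cv2.resize(f["image"][:,80:560],(400,400))]))
```

```text
t 13.45 p [ 0.5632 -0.2188  0.2762] x [-0.007  0.001 -1.   ] zaz 68.82 q [-0.48  0.3   1.35 -0.    1.49 -1.68] F [1.  0.2 0.2] w 0.0852
w knob [ 0.5647 -0.2204  0.192 ] 627 0.201
s knob [ 0.566  -0.2208  0.1955] 26 0.2031
```

View pics/p6.png

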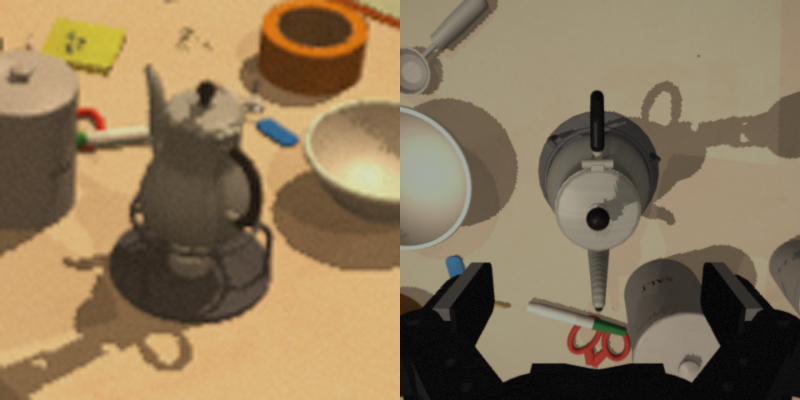

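The pot stands seated in the ring with its lid shut, the handle is toward the robot, and the knob is at about (0.565, -0.220, 0.193). Next I approach the knob with the tool leaned 10° away from the opening direction. The 60° swing then ends at a 50° lean.

```bash
cat > k.py <<'E'
from h import *
K=np.array([.5651,-.2198,.193]); AZ=68.85; a=np.radians(AZ)
hd=np.array([-np.sin(a),np.cos(a),0])
def tgt(back,phi=-10.,d=.009):
    p=np.radians(phi); tx=np.cos(p)*np.array([0,0,-1])-np.sin(p)*hd
    return K+(d-back)*tx
H=K+.034*hd-np.array([0,0,.023])
def vt(): s=get_state(); return rot(s).T@(s["position"]-H)
E
python3 - <<'E'
from k import *
print(tgt(.05),tgt(0)); plan(tgt(.05),AZ,10);
E
```

```text
[ 0.57173999 -0.22236882  0.23337712] [ 0.56364244 -0.21923611  0.18413673]
dp [ 0.381 -0.06   0.001] n 1 mm 46.3
turn [-0.001 -0.002  0.112] deg [-0.05 -0.16 10.07]
```

>>> arm_command([
  {"dp":[0,-0.06,0],"angular":[0,0,0],"gripper":36},
  {"dp":[0,0,0],"angular":[0,0,0.056],"gripper":36},
  {"dp":[0,0,0],"angular":[0,0,0.056],"gripper":36},
  {"dp":[0.12,0,0],"angular":[0,0,0],"gripper":36},
  {"dp":[0.1,0,0],"angular":[0,0,0],"gripper":36},
  {"dp":[0,0,0],"angular":[0,0,0],"gripper":36},
  {"dp":[0,0,0],"angular":[0,0,0],"gripper":36},
  {"dp":[0,0,0],"angular":[0,0,0],"gripper":36},
])

```text
clock: 14.55
position: [0.5643, -0.2192, 0.2456]
ee_rot: [0.543, -0.344, 0.619, 0.452]
contact_force: [0.4, 0.0, 0.2]
width: 0.036
```

Run:
```python
from k import *
from scipy.optimize import least_squares
st(); plan(tgt(.0),AZ,10)
f,w,T=cloud("wrist"); cv2.imwrite("pics/w7.png",f["image"])
g=w.reshape(-1,3); g=g[np.isfinite(g[:,2])&(np.hypot(g[:,0]-.565,g[:,1]+.22)<.02)]
k=g[(g[:,2]>.19)&(g[:,2]<.206)]; 
if len(k)>20: print(len(k),least_squares(lambda q:np.linalg.norm(k-q,axis=1)-.008,k.mean(0)-[0,0,.004],loss="soft_l1",f_scale=.001).x.round(4))
```

```text
t 14.55 p [ 0.5643 -0.2192  0.2456] x [-0.173  0.065 -0.983] zaz 68.81 q [-0.47  0.42  1.26 -0.02  1.64 -1.67] F [0.4 0.  0.2] w 0.036
dp [ 0.504 -0.09  -0.002] n 1 mm 61.4
turn [-0.001 -0.001 -0.007] deg [-0.06 -0.1  -0.67]
810 [ 0.5646 -0.2204  0.1919]
```

View pics/w7.png

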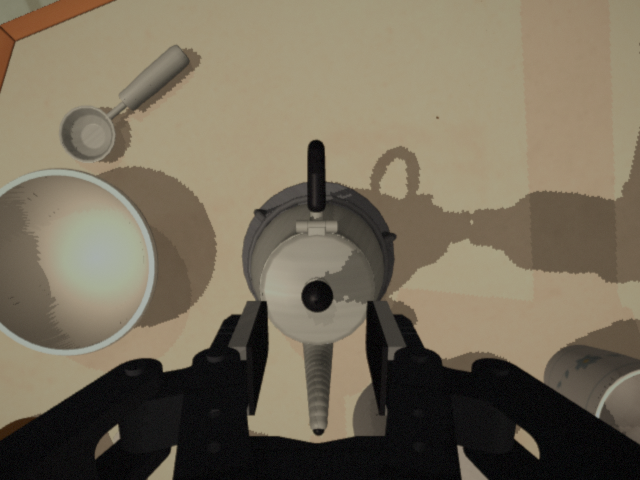

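The knob (317,296) is centred between the pads (266 and 367), and handle, hinge and spout line up with the image vertical. I descend and check before closing.

>>> arm_command([
  {"dp":[0.1,-0.05,0],"angular":[0,0,-0.006],"gripper":36},
  {"dp":[0.1,-0.04,0],"angular":[0,0,0],"gripper":36},
  {"dp":[0.1,0,0],"angular":[0,0,0],"gripper":36},
  {"dp":[0.08,0,0],"angular":[0,0,0],"gripper":36},
  {"dp":[0.06,0,0],"angular":[0,0,0],"gripper":36},
  {"dp":[0.03,0,0],"angular":[0,0,0],"gripper":36},
  {"dp":[0,0,0],"angular":[0,0,0],"gripper":36},
  {"dp":[0,0,0],"angular":[0,0,0],"gripper":36},
])

```text
clock: 15.6
position: [0.565, -0.2196, 0.1844]
ee_rot: [0.546, -0.347, 0.617, 0.449]
contact_force: [0.3, 0.3, -0.2]
width: 0.036
```

Run:
```python
from k import *
st(); plan(tgt(.0),AZ,10)
```

```text
t 15.6 p [ 0.565  -0.2196  0.1844] x [-0.163  0.061 -0.985] zaz 68.81 q [-0.47  0.45  1.37 -0.02  1.5  -1.67] F [ 0.3  0.3 -0.2] w 0.036
dp [ 0.004  0.011 -0.001] n 1 mm 1.5
turn [-0.001 -0.001 -0.   ] deg [-0.06 -0.1  -0.04]
```

>>> arm_command([
  {"dp":[0,0.01,0],"angular":[0,0,0],"gripper":24},
  {"dp":[0,0,0],"angular":[0,0,0],"gripper":19},
  {"dp":[0,0,0],"angular":[0,0,0],"gripper":12},
  {"dp":[0,0,0],"angular":[0,0,0],"gripper":12},
  {"dp":[0,0,0],"angular":[0,0,0],"gripper":12},
  {"dp":[0,0,0],"angular":[0,0,0],"gripper":12},
  {"dp":[0,0,0],"angular":[0,0,0],"gripper":12},
  {"dp":[0,0,0],"angular":[0,0,0],"gripper":12},
], grip_force=25)

```text
clock: 16.6
position: [0.5644, -0.2193, 0.1855]
ee_rot: [0.546, -0.348, 0.616, 0.448]
contact_force: [-0.1, -0.5, -0.0]
width: 0.0138
```

Run:
```python
from k import *
st(); v=vt(); print(v.round(4))
for dg in(3,4,5):
    print(dg,(((R.from_euler("z",-dg,degrees=True).as_matrix()-np.eye(3))@v)/.12).round(4),dg/90)
```

```text
t 16.6 p [ 0.5644 -0.2193  0.1855] x [-0.162  0.061 -0.985] zaz 68.81 q [-0.47  0.44  1.37 -0.02  1.5  -1.67] F [-0.1 -0.5 -0. ] w 0.0138
[-0.0209 -0.0299  0.0002]
3 [-0.0128  0.0095 -0.    ] 0.03333333333333333
4 [-0.017   0.0128  0.    ] 0.044444444444444446
5 [-0.0211  0.0162  0.    ] 0.05555555555555555
```

The opening is 13.8 mm on a 16 mm ball, so the pads probably hold it away from its equator. I reopen slightly, go 2.5 mm deeper and close again.

>>> arm_command([
  {"dp":[0,0,0],"angular":[0,0,0],"gripper":24},
  {"dp":[0,0,0],"angular":[0,0,0],"gripper":24},
  {"dp":[0.018,0,0],"angular":[0,0,0],"gripper":24},
  {"dp":[0.012,0,0],"angular":[0,0,0],"gripper":19},
  {"dp":[0,0,0],"angular":[0,0,0],"gripper":12},
  {"dp":[0,0,0],"angular":[0,0,0],"gripper":12},
  {"dp":[0,0,0],"angular":[0,0,0],"gripper":12},
  {"dp":[0,0,0],"angular":[0,0,0],"gripper":12},
], grip_force=25)

```text
clock: 17.6
position: [0.5638, -0.2191, 0.1817]
ee_rot: [0.546, -0.348, 0.616, 0.448]
contact_force: [0.1, -0.3, 0.1]
width: 0.0137
```

Run:
```python
from k import *
st(); v=vt(); print(v.round(4))
for dg in(3,4,5):
    print(dg,(((R.from_euler("z",-dg,degrees=True).as_matrix()-np.eye(3))@v)/.12).round(4),dg/90)
f,w,T=cloud("wrist"); d,_,_=cloud("scene")
cv2.imwrite("pics/p8.png",np.hstack([cv2.resize(f["image"][230:480,200:440],(480,500),interpolation=2),cv2.resize(d["image"][150:250,315:375],(300,500),interpolation=2)]))
```

```text
t 17.6 p [ 0.5638 -0.2191  0.1817] x [-0.162  0.061 -0.985] zaz 68.81 q [-0.47  0.45  1.38 -0.02  1.49 -1.67] F [ 0.1 -0.3  0.1] w 0.0137
[-0.0172 -0.03    0.0002]
3 [-0.0129  0.0078 -0.    ] 0.03333333333333333
4 [-0.0171  0.0106  0.    ] 0.044444444444444446
5 [-0.0212  0.0134  0.    ] 0.05555555555555555
```

View pics/p8.png

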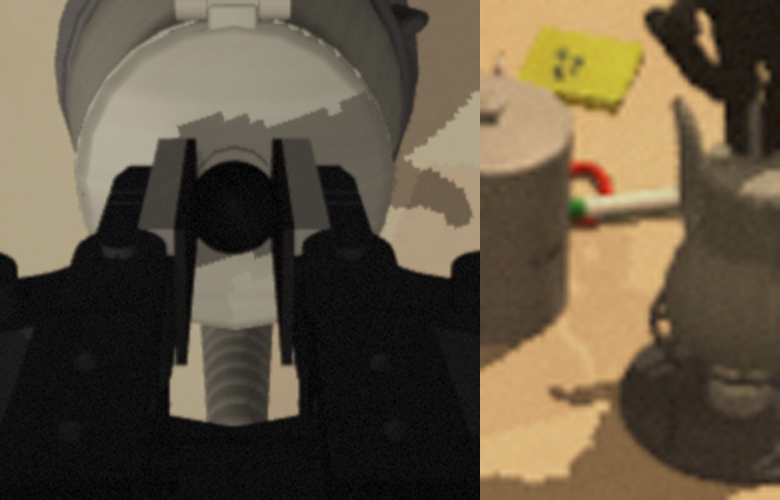

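Both depths give the same 13.7 mm, so it is pad compliance. The ball is pinched squarely between the pads and the pot is level. I start opening at 4° per row along the hinge arc.

>>> arm_command([
  {"dp":[-0.017,0.0105,0],"angular":[0,0,-0.0445],"gripper":12},
  {"dp":[-0.017,0.0105,0],"angular":[0,0,-0.0445],"gripper":12},
  {"dp":[-0.017,0.0105,0],"angular":[0,0,-0.0445],"gripper":12},
  {"dp":[-0.017,0.0105,0],"angular":[0,0,-0.0445],"gripper":12},
  {"dp":[0,0,0],"angular":[0,0,0],"gripper":12},
  {"dp":[0,0,0],"angular":[0,0,0],"gripper":12},
  {"dp":[0,0,0],"angular":[0,0,0],"gripper":12},
  {"dp":[0,0,0],"angular":[0,0,0],"gripper":12},
])

```text
clock: 18.7
position: [0.5608, -0.2179, 0.1894]
ee_rot: [0.604, -0.432, 0.561, 0.366]
contact_force: [0.7, 0.3, -0.5]
width: 0.0137
```

```bash
cat >> k.py <<'E'
V0=np.array([-.0172,-.030,.0002])
def chk():
    s=get_state(); M=rot(s); st(); print("moment",s["moment"].round(2))
    phi=np.degrees(np.arctan2(-M[:,0]@hd,-M[2,0])); th=phi+9.97
    v=vt(); print("lean",phi.round(2),"open by lean",th.round(2),"v",v.round(4))
    kn=s["position"]-M[:,0]*.0115-H  # knob by grip
    print("open by knob pos",(145.9-np.degrees(np.arctan2(kn[2],kn@hd))).round(1),"r",np.hypot(kn[2],kn@hd).round(4))
    return th,M,s
def nxt(th2):
    """scaled dp/turn to take tool to opening th2 on the ideal arc"""
    th,M,s=chk(); Rt=M@R.from_euler("z",-(th2-th),degrees=True).as_matrix()
    print("to",th2,"dp",(M.T@(H+Rt@V0-s["position"])/.12).round(4),"turn",round(-(th2-th)/90,4))
E
python3 -c "
from k import *
nxt(20);nxt(30)"
```

```text
t 18.7 p [ 0.5608 -0.2179  0.1894] x [ 0.103 -0.042 -0.994] zaz 68.8 q [-0.49  0.28  1.61  0.01  1.14 -1.7 ] F [ 0.7  0.3 -0.5] w 0.0137
moment [ 0.02  0.04 -0.06]
lean 6.39 open by lean 16.36 v [-0.016  -0.0313  0.0002]
open by knob pos 13.6 r 0.0416
to 20 dp [-0.0257  0.0203 -0.0001] turn -0.0404
t 18.7 p [ 0.5608 -0.2179  0.1894] x [ 0.103 -0.042 -0.994] zaz 68.8 q [-0.49  0.28  1.61  0.01  1.14 -1.7 ] F [ 0.7  0.3 -0.5] w 0.0137
moment [ 0.02  0.04 -0.06]
lean 6.39 open by lean 16.36 v [-0.016  -0.0313  0.0002]
open by knob pos 13.6 r 0.0416
to 30 dp [-0.065   0.0516 -0.0001] turn -0.1515
```

Forces are under 1 N and the lid follows. I continue.

>>> arm_command([
  {"dp":[-0.02,0.014,0],"angular":[0,0,-0.0445],"gripper":12},
  {"dp":[-0.02,0.014,0],"angular":[0,0,-0.0445],"gripper":12},
  {"dp":[-0.02,0.014,0],"angular":[0,0,-0.0445],"gripper":12},
  {"dp":[-0.02,0.014,0],"angular":[0,0,-0.0445],"gripper":12},
  {"dp":[-0.02,0.013,0],"angular":[0,0,-0.0445],"gripper":12},
  {"dp":[0,0,0],"angular":[0,0,0],"gripper":12},
  {"dp":[0,0,0],"angular":[0,0,0],"gripper":12},
  {"dp":[0,0,0],"angular":[0,0,0],"gripper":12},
])

```text
clock: 19.7
position: [0.5537, -0.2153, 0.1983]
ee_rot: [0.66, -0.524, 0.475, 0.254]
contact_force: [0.2, 0.0, 0.1]
width: 0.0138
```

```bash
python3 -c "
from k import *
nxt(40)"
```

```text
t 19.7 p [ 0.5537 -0.2153  0.1983] x [ 0.419 -0.164 -0.893] zaz 68.82 q [-0.53  0.11  1.91  0.12  0.66 -1.81] F [0.2 0.  0.1] w 0.0138
moment [ 0.16  0.26 -0.02]
lean 26.75 open by lean 36.72 v [-0.0155 -0.0321  0.0001]
open by knob pos 32.7 r 0.0419
to 40 dp [-0.0284  0.0262  0.0011] turn -0.0364
```

```bash
cat >> k.py <<'E'
def lidplane(show=True):
    s=get_state(); M=rot(s); f,w,T=cloud("wrist"); P=w.reshape(-1,3); P=P[np.isfinite(P[:,2])]
    a=s["position"]-M[:,0]*.0115                       # knob centre by grip
    t=(P-a)@M                                          # tool axes about knob
    g=P[(t[:,0]>.008)&(t[:,0]<.030)&(np.abs(t[:,2])<.03)&(np.abs(t[:,1])<.034)]
    rng=np.random.default_rng(0); best=None
    for _ in range(300):
        q=g[rng.choice(len(g),3,False)]; n=np.cross(q[1]-q[0],q[2]-q[0]); L=np.linalg.norm(n)
        if L<1e-5: continue
        n/=L; inl=np.abs((g-q[0])@n)<.0012
        if best is None or inl.sum()>best.sum(): best=inl
    c=g[best].mean(0); n=np.linalg.svd(g[best]-c,full_matrices=False)[2][2]; n*=np.sign(n[2])
    print("lid plane: inl",best.sum(),"of",len(g),"n",n.round(3),"angle",np.degrees(np.arctan2(n@hd,n[2])).round(1),"side",(n@M[:,2]).round(3),"knob dist",((a-c)@n).round(4))
    return f
E
python3 -c "
from k import *
f=lidplane(); cv2.imwrite('pics/l1.png',f['image'])
d,w,T=cloud('scene')
g=w.reshape(-1,3); g=g[np.isfinite(g[:,2])&(np.hypot(g[:,0]-.565,g[:,1]+.22)<.07)]
from scipy.optimize import least_squares
for lo,hi,r in((.136,.165,.032),(.08,.12,None)):
    B=g[(g[:,2]>lo)&(g[:,2]<hi)&(np.hypot(g[:,0]-.565,g[:,1]+.22)<(.04 if r else .056))]
    print(lo,least_squares(lambda q:np.hypot(B[:,0]-q[0],B[:,1]-q[1])-(r or q[2]),[.565,-.22,.045],loss='soft_l1',f_scale=.001).x.round(4),len(B))
"
```

```text
lid plane: inl 6187 of 11709 n [-0.507  0.176  0.844] angle 32.4 side -0.02 knob dist 0.0183
0.136 [ 0.5651 -0.2194  0.045 ] 197
0.08 [ 0.5675 -0.2203  0.0472] 469
```

The lid plane measures 32.4°, against 32.7° from the knob position. The tool's lean is about 4° ahead, and joint 5 is heading for its limit. I let the lean lag from here and finish near 44°.

```bash
cat >> k.py <<'E'
def go(th2,lean,n,r=.0417):
    s=get_state(); M=rot(s); b=np.radians(145.9-th2); p=np.radians(lean)
    tx=np.cos(p)*np.array([0,0,-1])-np.sin(p)*hd
    P=H+r*(np.cos(b)*hd+np.array([0,0,np.sin(b)]))+.0115*tx
    print("go",th2); plan(P,AZ,-lean,n)
E
python3 -c "
from k import *
go(46,34,1);go(46,34,5)"
```

```text
go 46
dp [-0.055  0.048 -0.001] n 1 mm 8.8
turn [ 0.    -0.001 -0.08 ] deg [ 0.   -0.07 -7.22]
go 46
dp [-0.011  0.01  -0.   ] n 5 mm 8.8
turn [ 0.    -0.    -0.016] deg [ 0.   -0.07 -7.22]
```

>>> arm_command([
  {"dp":[-0.011,0.011,0],"angular":[0,0,-0.012],"gripper":12},
  {"dp":[-0.011,0.011,0],"angular":[0,0,-0.016],"gripper":12},
  {"dp":[-0.011,0.01,0],"angular":[0,0,-0.016],"gripper":12},
  {"dp":[-0.012,0.01,0],"angular":[0,0,-0.018],"gripper":12},
  {"dp":[-0.012,0.01,0],"angular":[0,0,-0.018],"gripper":12},
  {"dp":[0,0,0],"angular":[0,0,0],"gripper":12},
  {"dp":[0,0,0],"angular":[0,0,0],"gripper":12},
  {"dp":[0,0,0],"angular":[0,0,0],"gripper":12},
], grip_force=20)

```text
clock: 20.8
position: [0.5468, -0.2128, 0.2019]
ee_rot: [0.675, -0.555, 0.439, 0.209]
contact_force: [0.8, 0.2, -1.6]
width: 0.014
```

```bash
python3 -c "
from k import *
chk();lidplane();go(60,44,6)"
```

```text
t 20.8 p [ 0.5468 -0.2128  0.2019] x [ 0.527 -0.206 -0.825] zaz 68.79 q [-0.55  0.06  2.03  0.23  0.46 -1.93] F [ 0.8  0.2 -1.6] w 0.014
moment [0.16 0.25 0.09]
lean 34.45 open by lean 44.42 v [-0.0182 -0.0299 -0.0001]
open by knob pos 45.1 r 0.0421
lid plane: inl 6149 of 11718 n [-0.68   0.254  0.687] angle 46.6 side -0.01 knob dist 0.0178
go 60
dp [-0.009  0.01   0.   ] n 6 mm 9.5
turn [-0.    -0.    -0.018] deg [-0.   -0.1  -9.56]
```

>>> arm_command([
  {"dp":[-0.009,0.01,0],"angular":[0,0,-0.015],"gripper":12},
  {"dp":[-0.009,0.01,0],"angular":[0,0,-0.015],"gripper":12},
  {"dp":[-0.009,0.01,0],"angular":[0,0,-0.015],"gripper":12},
  {"dp":[-0.009,0.01,0],"angular":[0,0,-0.015],"gripper":12},
  {"dp":[-0.009,0.01,0],"angular":[0,0,-0.015],"gripper":12},
  {"dp":[0,0,0],"angular":[0,0,0],"gripper":12},
  {"dp":[0,0,0],"angular":[0,0,0],"gripper":12},
  {"dp":[0,0,0],"angular":[0,0,0],"gripper":12},
])

```text
clock: 21.85
position: [0.5396, -0.2108, 0.2036]
ee_rot: [0.687, -0.582, 0.404, 0.165]
contact_force: [1.4, 0.3, -2.0]
width: 0.0136
```

```bash
python3 -c "
from k import *
chk();lidplane();go(60,44,1)"
```

```text
t 21.85 p [ 0.5396 -0.2108  0.2036] x [ 0.619 -0.244 -0.746] zaz 68.68 q [-0.58  0.03  2.15  0.51  0.28 -2.22] F [ 1.4  0.3 -2. ] w 0.0136
moment [0.27 0.21 0.07]
lean 41.74 open by lean 51.71 v [-0.0205 -0.0276 -0.0009]
open by knob pos 56.9 r 0.0422
lid plane: inl 6023 of 11491 n [-0.773  0.305  0.556] angle 56.2 side 0.002 knob dist 0.0176
go 60
dp [-0.009  0.014  0.007] n 1 mm 2.1
turn [-0.    -0.003 -0.025] deg [-0.02 -0.23 -2.26]
```

>>> arm_command([
  {"dp":[-0.006,0.008,0.003],"angular":[0,0,-0.004],"gripper":12},
  {"dp":[-0.006,0.008,0.003],"angular":[0,0,-0.004],"gripper":12},
  {"dp":[0,0,0],"angular":[0,0,0],"gripper":12},
  {"dp":[0,0,0],"angular":[0,0,0],"gripper":12},
  {"dp":[0,0,0],"angular":[0,0,0],"gripper":12},
  {"dp":[0,0,0],"angular":[0,0,0],"gripper":12},
  {"dp":[0,0,0],"angular":[0,0,0],"gripper":12},
  {"dp":[0,0,0],"angular":[0,0,0],"gripper":12},
])

```text
clock: 22.9
position: [0.538, -0.2097, 0.2037]
ee_rot: [0.688, -0.584, 0.4, 0.159]
contact_force: [1.6, -0.6, -2.0]
width: 0.0138
```

```bash
python3 -c "
from k import *
from scipy.optimize import least_squares
chk();f=lidplane();go(60,44,1)
d,w,T=cloud('scene'); a=d['image'][140:260,310:430]
cv2.imwrite('pics/p9.png',np.hstack([cv2.resize(a,(400,400),interpolation=2),cv2.resize(f['image'][:,80:560],(400,400))]))
g=w.reshape(-1,3); g=g[np.isfinite(g[:,2])&(np.hypot(g[:,0]-.565,g[:,1]+.22)<.075)]
for lo,hi,r in((.136,.165,.032),(.08,.12,None)):
    B=g[(g[:,2]>lo)&(g[:,2]<hi)&(np.hypot(g[:,0]-.565,g[:,1]+.22)<(.04 if r else .056))]
    print(lo,least_squares(lambda q:np.hypot(B[:,0]-q[0],B[:,1]-q[1])-(r or q[2]),[.565,-.22,.045],loss='soft_l1',f_scale=.001).x.round(4),len(B))
rr=np.hypot(g[:,0]-.5645,g[:,1]+.217); P=g[(g[:,2]>.062)&(g[:,2]<.069)&(rr>.046)&(rr<.062)]; print('ring',least_squares(lambda q:np.hypot(P[:,0]-q[0],P[:,1]-q[1])-.0538,[.564,-.219],loss='soft_l1',f_scale=.001).x.round(4),len(P))
"
```

```text
t 22.9 p [ 0.538  -0.2097  0.2037] x [ 0.629 -0.248 -0.737] zaz 68.66 q [-0.58  0.03  2.17  0.57  0.26 -2.28] F [ 1.6 -0.6 -2. ] w 0.0138
moment [ 0.15  0.16 -0.  ]
lean 42.56 open by lean 52.53 v [-0.0214 -0.0265 -0.0005]
open by knob pos 59.6 r 0.0423
lid plane: inl 5931 of 11385 n [-0.85   0.315  0.421] angle 65.1 side -0.017 knob dist 0.0146
go 60
dp [0.002 0.003 0.004] n 1 mm 0.6
turn [-0.    -0.003 -0.016] deg [-0.01 -0.28 -1.44]
0.136 [ 0.5627 -0.2191  0.045 ] 207
0.08 [ 0.5664 -0.2196  0.0472] 477
ring [ 0.5643 -0.2171] 88
```

View pics/p9.png

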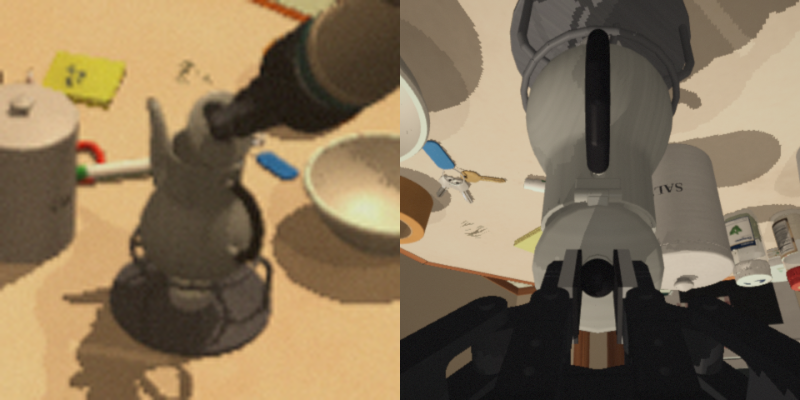

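Picture: the pot stands on the warmer with its lid open and the knob held between the pads (wrist crop (598,275)). The two lid-angle readings now disagree (59.6° and 65.1°). I refit the lid plane on a cleaner region and fit the pot's axis for tilt.

```bash
cat > t.py <<'E'
from k import *
from scipy.optimize import least_squares
def tilt():
    for n in("wrist","scene"):
        f,w,T=cloud(n); P=w.reshape(-1,3); P=P[np.isfinite(P[:,2])]
        r=np.hypot(P[:,0]-.565,P[:,1]+.2195); c=P[(P[:,2]>.138)&(P[:,2]<.166)&(r<.040)&(r>.022)]
        def res(q): 
            a=np.array([q[2],q[3],1]); a/=np.linalg.norm(a); v=c-[q[0],q[1],.15]; return np.linalg.norm(np.cross(v,a),axis=1)-.032
        q=least_squares(res,[.565,-.2195,0,0],loss="soft_l1",f_scale=.0008); x=q.x
        h=x[2:]@hd[:2]; print(n,"neck axis at z.15",x[:2].round(4),"tilt to handle deg",np.degrees(h).round(2),"side",np.degrees(x[2:]@[np.cos(a),np.sin(a)]).round(2),len(c),np.abs(q.fun).mean().round(4))
        if n=="wrist":
            s=get_state(); M=rot(s); kn=s["position"]-M[:,0]*.0115; t=(P-kn)@np.stack([hd,M[:,2],[0,0,1]],1)
            m=(np.abs(t[:,1])>.013)&(np.abs(t[:,1])<.030)&(t[:,2]>-.045)&(t[:,2]<.04)&(np.abs(t[:,0])<.05)
            g=t[m]; best=None
            for ang in np.arange(40,80,.5):
                nn=np.array([np.sin(np.radians(ang)),0,np.cos(np.radians(ang))]); o=g@nn
                for off in np.arange(-.024,-.010,.0005):
                    k=(np.abs(o-off)<.001).sum()
                    if best is None or k>best[0]: best=(k,ang,off)
            nn=np.array([np.sin(np.radians(best[1])),0,np.cos(np.radians(best[1]))]); i=np.abs(g@nn-best[2])<.0015
            A=np.linalg.svd(g[i]-g[i].mean(0),full_matrices=False)[2][2]; A*=np.sign(A[2]); print("lid",best,"refined",np.degrees(np.arctan2(A[0],A[2])).round(1),"extent h,z",np.ptp(g[i],axis=0).round(3),i.sum())
E
python3 -c "
from t import *
tilt();lidplane()"
```

```text
wrist neck axis at z.15 [ 0.5624 -0.2197] tilt to handle deg 3.84 side -0.17 5711 0.0009
lid (np.int64(2599), np.float64(55.5), np.float64(-0.018499999999999996)) refined 55.7 extent h,z [0.022 0.06  0.031] 3451
scene neck axis at z.15 [ 0.5626 -0.2191] tilt to handle deg 4.57 side 0.77 207 0.0016
lid plane: inl 6113 of 11371 n [-0.794  0.306  0.525] angle 58.3 side -0.005 knob dist 0.0175
```

Run:
```python
from k import *
from scipy.optimize import least_squares
def fit(P,cx,cy,z0,hd,nm,lo=.076,hi=.104):
    P=P.reshape(-1,3);P=P[np.isfinite(P[:,2])]; r=np.hypot(P[:,0]-cx,P[:,1]-cy); c=P[(P[:,2]>z0+lo)&(P[:,2]<z0+hi)&(r<.04)&(r>.022)]
    def res(q):
        a=np.array([q[2],q[3],1]); a/=np.linalg.norm(a); v=c-[q[0],q[1],z0+.088]; return np.linalg.norm(np.cross(v,a),axis=1)-.032
    q=least_squares(res,[cx,cy,0,0],loss="soft_l1",f_scale=.0008); x=q.x; print(nm,x[:2].round(4),"tilt h",np.degrees(x[2:]@hd[:2]).round(2),"side",np.degrees(x[2]*hd[1]-x[3]*hd[0]).round(2),len(c))
W6=np.load("w6.npz"); fit(W6["w"],.565,-.2195,.062,hd,"w6 upright on warmer")
W2=np.load("w2.npz"); fit(W2["w"],.515,.135,0,np.array([1,.12,0]),"w2 upright")
C=np.load("c.npz"); 
for n in"st": fit(C[n],.515,.135,0,np.array([1,.12,0]),n+" upright")
# lid baseline shut
P=W6["w"].reshape(-1,3);P=P[np.isfinite(P[:,2])]; g=P[(np.abs(P[:,2]-.177)<.006)&(np.hypot(P[:,0]-.565,P[:,1]+.22)<.03)&(np.hypot(P[:,0]-.565,P[:,1]+.22)>.012)]
A=np.linalg.svd(g-g.mean(0),full_matrices=False)[2][2];A*=np.sign(A[2]);print("lid shut",np.degrees(np.arctan2(A@hd,A[2])).round(2),len(g),g[:,2].mean())
# handle / belly profile now vs belly symmetric: axis via two heights, wrist
f,w,T=cloud("wrist"); 
for lo,hi in((.138,.147),(.147,.156),(.156,.166)): 
    Q=w.reshape(-1,3);Q=Q[np.isfinite(Q[:,2])]; r=np.hypot(Q[:,0]-.5635,Q[:,1]+.2195); c=Q[(Q[:,2]>lo)&(Q[:,2]<hi)&(r<.04)&(r>.024)]
    print(lo,least_squares(lambda q:np.hypot(c[:,0]-q[0],c[:,1]-q[1])-.032,[.565,-.2195],loss="soft_l1",f_scale=.0008).x.round(4),len(c))
# ring height / foot contact: warmer ring plane in wrist view
rr=np.hypot(Q[:,0]-.5645,Q[:,1]+.218); c=Q[(rr>.0515)&(rr<.0565)&(Q[:,2]>.058)&(Q[:,2]<.072)]; print("ring pts",len(c)); 
if len(c)>50:
    o=np.c_[c[:,:2]-[.5645,-.218],np.ones(len(c))]; print(np.linalg.lstsq(o,c[:,2],rcond=None)[0])
```

```text
w6 upright on warmer [ 0.5645 -0.2204] tilt h 4.72 side -0.34 276
w2 upright [0.5125 0.1332] tilt h 22.31 side -8.83 300
s upright [0.5148 0.1346] tilt h 1.05 side 0.09 209
t upright [0.515 0.135] tilt h 2.89 side 0.17 112
lid shut 0.02 6082 0.17507649397949937
0.138 [ 0.5626 -0.2198] 1626
0.147 [ 0.5625 -0.2198] 1838
0.156 [ 0.5613 -0.2194] 2299
ring pts 2476
[ 0.011425   -0.0086113   0.06509127]
```

>>> arm_command([
  {"dp":[0.003,0.004,0],"angular":[0,0,-0.01],"gripper":12},
  {"dp":[0,0,0],"angular":[0,0,0],"gripper":12},
  {"dp":[0,0,0],"angular":[0,0,0],"gripper":12},
  {"dp":[0,0,0],"angular":[0,0,0],"gripper":12},
  {"dp":[0,0,0],"angular":[0,0,0],"gripper":12},
  {"dp":[0,0,0],"angular":[0,0,0],"gripper":12},
  {"dp":[0,0,0],"angular":[0,0,0],"gripper":12},
  {"dp":[0,0,0],"angular":[0,0,0],"gripper":12},
])

```text
clock: 24.2
position: [0.5383, -0.2098, 0.2039]
ee_rot: [0.689, -0.588, 0.395, 0.154]
contact_force: [1.9, 0.3, -0.3]
width: 0.0135
```

Run:
```python
from t import *
chk(); tilt()
for _ in range(3): lidplane()
d,w,T=cloud("scene"); g=w.reshape(-1,3); g=g[np.isfinite(g[:,2])&(np.hypot(g[:,0]-.565,g[:,1]+.22)<.075)]
def cir(lo,hi,rm,r):
    B=g[(g[:,2]>lo)&(g[:,2]<hi)&(np.hypot(g[:,0]-.565,g[:,1]+.22)<rm)]; return least_squares(lambda q:np.hypot(B[:,0]-q[0],B[:,1]-q[1])-r,[.565,-.22],loss='soft_l1',f_scale=.001).x.round(4)
print("scene neck",cir(.136,.165,.04,.032),"belly",cir(.08,.12,.056,.0472))
```

```text
t 24.2 p [ 0.5383 -0.2098  0.2039] x [ 0.64  -0.253 -0.725] zaz 68.69 q [-0.58  0.03  2.18  0.65  0.23 -2.36] F [ 1.9  0.3 -0.3] w 0.0135
moment [0.18 0.21 0.07]
lean 43.51 open by lean 53.48 v [-0.0208 -0.0272 -0.0005]
open by knob pos 59.3 r 0.0423
wrist neck axis at z.15 [ 0.562  -0.2195] tilt to handle deg 2.97 side -0.14 5993 0.0009
lid (np.int64(2680), np.float64(55.5), np.float64(-0.018499999999999996)) refined 55.6 extent h,z [0.022 0.06  0.031] 3547
scene neck axis at z.15 [ 0.5621 -0.2188] tilt to handle deg 1.57 side 0.14 208 0.0017
lid plane: inl 6111 of 11557 n [-0.79   0.289  0.541] angle 57.2 side -0.02 knob dist 0.0178
lid plane: inl 5975 of 11570 n [-0.838  0.319  0.444] angle 63.7 side -0.009 knob dist 0.0149
lid plane: inl 6143 of 11578 n [-0.786  0.305  0.539] angle 57.4 side -0.004 knob dist 0.0175
scene neck [ 0.5621 -0.2185] belly [ 0.5652 -0.2193]
```

The pot has slid about 2–3 mm toward the robot inside the ring. Most fits, and the knob angle corrected for that slide, put the lid near 56°. I nudge it a few degrees more.

>>> arm_command([
  {"dp":[-0.005,0.006,0.001],"angular":[0,0,-0.005],"gripper":12},
  {"dp":[-0.005,0.006,0.001],"angular":[0,0,-0.005],"gripper":12},
  {"dp":[-0.005,0.006,0],"angular":[0,0,-0.005],"gripper":12},
  {"dp":[0,0,0],"angular":[0,0,0],"gripper":12},
  {"dp":[0,0,0],"angular":[0,0,0],"gripper":12},
  {"dp":[0,0,0],"angular":[0,0,0],"gripper":12},
  {"dp":[0,0,0],"angular":[0,0,0],"gripper":12},
  {"dp":[0,0,0],"angular":[0,0,0],"gripper":12},
])

```text
clock: 25.5
position: [0.5362, -0.2091, 0.2041]
ee_rot: [0.691, -0.593, 0.388, 0.145]
contact_force: [1.5, 0.2, -1.6]
width: 0.0138
```

```bash
cat >> t.py <<'E'
def rep():
    chk(); tilt()
    for _ in range(3): lidplane()
    d,w,T=cloud("scene"); g=w.reshape(-1,3); g=g[np.isfinite(g[:,2])&(np.hypot(g[:,0]-.565,g[:,1]+.22)<.075)]
    def cir(lo,hi,rm,r,r0=0):
        q=np.hypot(g[:,0]-.5645,g[:,1]+.2185); B=g[(g[:,2]>lo)&(g[:,2]<hi)&(q<rm)&(q>r0)]; return least_squares(lambda q:np.hypot(B[:,0]-q[0],B[:,1]-q[1])-r,[.565,-.22],loss='soft_l1',f_scale=.001).x.round(4)
    print("scene neck",cir(.136,.165,.04,.032),"belly",cir(.08,.12,.056,.0472),"ring",cir(.062,.069,.062,.0538,.046))
E
python3 -c "
from t import *
rep()"
```

```text
t 25.5 p [ 0.5362 -0.2091  0.2041] x [ 0.657 -0.26  -0.708] zaz 68.66 q [-0.59  0.02  2.2   0.81  0.21 -2.53] F [ 1.5  0.2 -1.6] w 0.0138
moment [0.17 0.18 0.03]
lean 44.94 open by lean 54.91 v [-0.0219 -0.0263 -0.0006]
open by knob pos 62.6 r 0.0425
wrist neck axis at z.15 [ 0.5614 -0.2194] tilt to handle deg 2.75 side -0.1 5988 0.0009
lid (np.int64(2665), np.float64(58.0), np.float64(-0.018499999999999996)) refined 58.0 extent h,z [0.02  0.059 0.032] 3512
scene neck axis at z.15 [ 0.5616 -0.2185] tilt to handle deg 4.66 side -0.09 202 0.0017
lid plane: inl 6108 of 11467 n [-0.804  0.313  0.505] angle 59.7 side -0.003 knob dist 0.0177
lid plane: inl 6010 of 11464 n [-0.796  0.319  0.515] angle 59.0 side 0.006 knob dist 0.0178
lid plane: inl 6077 of 11459 n [-0.805  0.31   0.505] angle 59.6 side -0.006 knob dist 0.0173
scene neck [ 0.5614 -0.2185] belly [ 0.5653 -0.2192] ring [ 0.5652 -0.2176]
```

Run:
```python
from k import *
C=np.load("c.npz")
a0=np.radians(7.5); h0=np.array([np.cos(a0),np.sin(a0),0])
def spout(P,A,h,z0,nm):
    P=P.reshape(-1,3);P=P[np.isfinite(P[:,2])]; s=np.cross([0,0,1],h); v=P-A; u=v@h; l=v@s; z=v[:,2]-z0
    for a,b in((-.095,-.075),(-.075,-.062)):
        k=(u>a)&(u<b)&(np.abs(l)<.014)&(z>.03)&(z<.13); q=z[k]; print(nm,(a,b),k.sum(),"z top",np.sort(q)[-8:].mean().round(4) if k.sum()>8 else None,"u",u[k].min().round(4) if k.sum() else None, "mean",q.mean().round(4) if k.sum() else None)
A0=np.array([.514,.1355,0])
for n in"st": spout(C[n],A0,h0,0,n+"0")
d,w,T=cloud("scene"); e,w2,T2=cloud("top")
for A in([.5623,-.2185,0],[.565,-.2195,0]):
    spout(w,np.array(A),hd,.062,"s now"); spout(w2,np.array(A),hd,.062,"t now")
# handle top from wrist
f,w3,_=cloud("wrist"); P=w3.reshape(-1,3);P=P[np.isfinite(P[:,2])]; v=P-[.5623,-.219,.062]; u=v@hd; l=v[:,0]*np.cos(a)+v[:,1]*np.sin(a)
k=(np.abs(l)<.008)&(u>.045)&(u<.1)&(v[:,2]>.04)&(v[:,2]<.12); print("handle",k.sum(),"max u",np.sort(u[k])[-30:].mean().round(4),"top z",np.sort(v[k,2])[-30:].mean().round(4))
```

```text
s0 (-0.095, -0.075) 33 z top 0.1044 u -0.0877 mean 0.0948
s0 (-0.075, -0.062) 83 z top 0.0969 u -0.0749 mean 0.0692
t0 (-0.095, -0.075) 19 z top 0.1034 u -0.0879 mean 0.0969
t0 (-0.075, -0.062) 35 z top 0.0938 u -0.0747 mean 0.0698
s now (-0.095, -0.075) 16 z top 0.1069 u -0.0847 mean 0.103
s now (-0.075, -0.062) 56 z top 0.0988 u -0.0745 mean 0.0812
t now (-0.095, -0.075) 15 z top 0.104 u -0.083 mean 0.0993
t now (-0.075, -0.062) 46 z top 0.099 u -0.0748 mean 0.0826
s now (-0.095, -0.075) 8 z top None u -0.0818 mean 0.1059
s now (-0.075, -0.062) 45 z top 0.1025 u -0.0749 mean 0.09
t now (-0.095, -0.075) 10 z top 0.104 u -0.0801 mean 0.1026
t now (-0.075, -0.062) 36 z top 0.0995 u -0.0738 mean 0.0876
handle 5121 max u 0.0868 top z 0.1026
```

The spout tip and the handle top are within about 1–2 mm of their upright heights, so the pot is level to under about 1°. One last small relief of the upward pull, then a check and hand-in.

>>> arm_command([
  {"dp":[0.002,0.003,0],"angular":[0,0,0],"gripper":12},
  {"dp":[0,0,0],"angular":[0,0,0],"gripper":12},
  {"dp":[0,0,0],"angular":[0,0,0],"gripper":12},
  {"dp":[0,0,0],"angular":[0,0,0],"gripper":12},
  {"dp":[0,0,0],"angular":[0,0,0],"gripper":12},
  {"dp":[0,0,0],"angular":[0,0,0],"gripper":12},
  {"dp":[0,0,0],"angular":[0,0,0],"gripper":12},
  {"dp":[0,0,0],"angular":[0,0,0],"gripper":12},
])

```text
clock: 26.95
position: [0.5363, -0.2092, 0.204]
ee_rot: [0.691, -0.593, 0.388, 0.145]
contact_force: [1.4, -0.1, 0.1]
width: 0.0139
```

```bash
python3 -c "
from t import *
rep()"
```

```text
t 26.95 p [ 0.5363 -0.2092  0.204 ] x [ 0.657 -0.26  -0.707] zaz 68.66 q [-0.59  0.02  2.21  0.82  0.2  -2.53] F [ 1.4 -0.1  0.1] w 0.0139
moment [0.19 0.12 0.07]
lean 44.98 open by lean 54.95 v [-0.0217 -0.0264 -0.0007]
open by knob pos 62.4 r 0.0424
wrist neck axis at z.15 [ 0.5614 -0.2194] tilt to handle deg 2.71 side -0.08 6003 0.0009
lid (np.int64(2610), np.float64(56.5), np.float64(-0.018999999999999996)) refined 57.0 extent h,z [0.021 0.06  0.031] 3420
scene neck axis at z.15 [ 0.5611 -0.2186] tilt to handle deg 2.6 side -2.94 209 0.0016
lid plane: inl 6195 of 11503 n [-0.802  0.305  0.514] angle 59.1 side -0.01 knob dist 0.0176
lid plane: inl 6151 of 11496 n [-0.801  0.29   0.524] angle 58.4 side -0.024 knob dist 0.0176
lid plane: inl 6010 of 11494 n [-0.784  0.313  0.536] angle 57.6 side 0.004 knob dist 0.018
scene neck [ 0.5613 -0.2191] belly [ 0.5649 -0.2194] ring [ 0.565  -0.2177]
```

The state is steady: lid at about 58°, contact force about 1.4 N, pot inside the ring, warmer unmoved.

```bash
python3 -c "
from rig import sign_off
print(sign_off())"
```

```text
the job is handed in; nothing more can be done
None
```

The teapot stands in the warmer's ring, and I handed the job in while still holding the lid open by its knob. The sign-off gave no verdict.

I gripped the pot by the neck and turned it so the handle faces the robot. It went down on the seat with the weight taken before release, its underside at 61.8 mm. Then I pinched the knob and swung the lid up along its hinge arc. The clock read about 27 s at hand-in.

**Last checks:**
- **Lid angle:** plane fits give 57–59°. The raw knob position gives 62.4°, because the pot slid under the pull. One earlier plane fit at 65° was an outlier. The lid is well clear of its stop.
- **Grip:** the fingers are closed on the knob and the force on the tool is about 1.4 N.
- **Pot in the ring:** the pot slid about 2–3 mm toward the robot while the lid was being opened. It still stands inside the ring.
- **Warmer:** its ring was measured within 1 mm of where it started.
- **Pot level:** the checks disagreed. Neck-axis fits read about 2.7° of tilt, but the same fits read 1–5° on the upright pot (one failed outright at 22°), so I gave them little weight. Spout-tip and handle-top heights stayed within about 1–2.5 mm of upright, which is roughly 1° or less.
- **Other tea things:** I did not touch them knowingly, and I did not re-measure them at the end.

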